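# Change the sample on show: push the cup's tray home, hook the bowl's tray out

### The job

Three pull-out sample trays stand side by side on the packing table. First push the tray with the cup, which stands out, fully home; then hook a fingertip behind the front lip of the tray with the bowl and draw it all the way out to its stop. Grip or pinch nothing, do not touch the tableware or tip or shift it off its tray, and leave the plates' tray and everything else on the table where it is.

Things in the scene. Friction and masses are not known exactly. Their poses are not given: they have to be found in the camera images.
- cup_tray (a joint): slide of the pull-out tray that carries the cup, m: 0 = fully home in its runner, 0.120 = fully out at the end stop (towards the robot). Stays where it is left; about 2.5 N moves it slowly (friction), and slight damping is felt when moved faster. Starts 0.080 to 0.115 out.
- bowl_tray (a joint): the same slide for the tray that carries the bowl. Starts 0 to 0.020, practically home.
- plate_tray (a joint): the same slide for the tray that carries the stack of plates. Starts 0 to 0.020.
- cup_face (a point): outer front plate of the cup's tray, 142 wide x 42 high x 5 mm; moves with the tray. Origin: centre of its outer surface, which looks along its own -x, towards the robot; top edge 21 mm above the origin and 58 mm above the table. +x points into the runner, y along the front, z up; the tray draws out along -x.
- cup_lip (a point): inner side of the same front (the lip), 126 wide x 30 mm high; face and lip together 10 mm thick, tops level. Origin: centre of its inner surface, which looks along +x at the cup; 15 mm above the tray floor (28 mm above the table). Axes as the face. Behind it the floor is bare for about 85 mm, inner width 118 mm, side walls 14 mm high.
- bowl_face (a point): outer front plate of the bowl's tray, 142 wide x 42 high x 5 mm; moves with the tray. Origin: centre of its outer surface, which looks along its own -x, towards the robot; top edge 21 mm above the origin and 58 mm above the table. +x points into the runner, y along the front, z up; the tray draws out along -x.
- bowl_lip (a point): inner side of the same front (the lip), 126 wide x 30 mm high; face and lip together 10 mm thick, tops level. Origin: centre of its inner surface, which looks along +x at the bowl; 15 mm above the tray floor (28 mm above the table). Axes as the face. Behind it the floor is bare for about 85 mm, inner width 118 mm, side walls 14 mm high.
- plate_face (a point): outer front plate of the plates tray, 142 wide x 42 high x 5 mm; moves with the tray. Origin: centre of its outer surface, which looks along its own -x, towards the robot; top edge 21 mm above the origin and 58 mm above the table. +x points into the runner, y along the front, z up; the tray draws out along -x.
- plate_lip (a point): inner side of the same front (the lip), 126 wide x 30 mm high; face and lip together 10 mm thick, tops level. Origin: centre of its inner surface, which looks along +x at the plates; 15 mm above the tray floor (28 mm above the table). Axes as the face. Behind it the floor is bare for about 85 mm, inner width 118 mm, side walls 14 mm high.
- cup: blue glazed mug, 76 mm across, 88 mm high, with a handle; stands loose on the tray that is drawn out. Origin: centre of its underside.
- bowl: white glazed bowl, 110 mm across, 52 mm high; stands loose on its tray about 165 mm behind the front. Origin: centre of its underside.
- plates: stack of pale plates, 112 mm across, 40 mm high, on the third tray. Origin: centre of its underside.
- eggcup: bystander: small terracotta egg cup, 36 mm across, 45 mm high, loose on the board in a gap between two runners. Origin: centre of its underside.
- jar: bystander: small amber jar with black cap, 34 mm across, 50 mm high, loose on the board in the other gap. Origin: centre of its underside.
- tape: bystander: roll of brown packing tape lying flat, 100 mm across, 48 mm high, on the table to the left. Origin: centre of its underside.
- spray: bystander: clear plastic bottle, 60 mm across, 160 mm high, on the table to the left. Origin: centre of its underside.
- dish: bystander: small green dish, 100 mm across, 35 mm high, on the table to the right. Origin: centre of its underside.
- brush: bystander: flat hand brush lying on the table to the right of the board. Origin: on the tool's axis.
Mind the look-alikes: they are no part of the job. Leave any pink or red look-alike of the cup alone.

How it is judged:
By the outcome, as a careful person would: the job done as asked, in the order asked, and still so for the second after the job is handed in, with the robot touching nothing.
It also fails if it takes over 48 s, if anything falls off the work surface, if the arm or the gripper's body presses on something with over 40 N, if the wrist force passes 120 N, or if a joint passes its speed limit or range.

### The arm

A 6-joint arm with a two-finger parallel gripper is mounted at the origin on the work surface. World frame = base frame: x ahead of the robot, y to its left, z up, the work surface at z = 0. Lengths are in mm, angles in rad, forces in N, time in s.
With the tool pointing down it reaches from about 350 to 975 mm from the base axis. Payload 7.1 kg.
Tool frame: the origin (TCP) lies midway between the tips of the shut fingers; the grasp point (between the pads) lies 19 mm behind it (ctrl.hold_point_z is the distance from the TCP to the grasp point, in mm); x points along the fingers, y is the direction in which the jaws open and shut, and the axes are right-handed (so a half turn about x gives the same grasp; the last joint's range is limited). The gripper opens to 88 mm and grips with 3 to 60 N. Pads are 20 mm wide; open, the fingers measure 115 mm over their backs; the gripper's body (75 mm by 178 mm) begins 61 mm behind the grasp point.
Start: joints at [1.176, 0.423, 1.63, -0, 1.089, -0.019], TCP at [229.353, 581.379, 184.375] pointing down, gripper open.
Joint ranges: [-3, 3], [-0.9, 2.11], [0.09, 2.58], [-1.31, 4.45], [0.11, 2.69], [-2.54, 2.54]. Speed limits (rad/s): [2.39, 2.39, 3.01, 3.14, 3.14, 3.14].

### API

Orientations are given as a rotation vector (axis times angle).
In Python, from workcell import ctrl, get_image, calibration gives the robot as it stands.
- The arm moves only by the tool move_arm, never from a script. Its argument "rows" is a list of rows, each a list of 5 numbers: the shift along the world's x, y, z in mm, then the turn about the world's z in rad, then the closure, from -1 (fully open) to 1 (shut). In form: [[tx, ty, tz, roll, jaw], ...]. A call has 1 to 12 rows; each row is the pose to reach, as a shift and turn from the pose measured when the call began; what a row does not reach only later rows make up. A row lasts 1/8 s, in which the tool goes at most 62.5 mm and 10.7 degrees, less where a joint would pass 70% of its speed; a pose out of reach is approached as far as the arm can. A call with a gripper value outside its range is refused whole. The fingers move at their own pace and stop on an object; the grip force is fixed at half the most. Time passes only in rows, so rows that repeat a pose let the fingers close. It gives the time, the measured TCP pose, the force and the opening at its end, in the units of the state.
- ctrl.get_obs(): the state, without advancing time (a new reading comes with each control period).
- get_image(name): name is "scene" or "side" or "wrist"; returns the picture (400x640x3 uint8, blue, green, red); there is no depth.
- calibration(name): a dict with "fx", "fy", "cx", "cy" (pixels), "view" (4x4, takes a point from world to camera coordinates); the wrist camera has in their place "T_tool_cam" (4x4, takes a point from camera to tool coordinates, whose origin is the TCP and whose axes are the tool frame's). Camera axes: x right, y up, looking along -z (the intrinsics and any distortion apply to the point x, -y, -z); pixel columns grow to the right and rows downward; lengths in mm; the calibration is good to about 2 mm. The wrist camera is an equidistant fisheye: a pixel r from the principal point sees the ray r / f radians off the axis. A picture is of the moment at which its call begins: read the wrist's pose just before it. calibration takes no time and is no camera call.
- ctrl.close_job(): hands the job in, once; it reports no verdict.
The state is a dict: "t": time; "qpos": joint angles; "qvel": joint speeds; "joint_torque": joint torques, N m; "ee_pos": TCP position; "orientation": TCP orientation; "ft_force": force on the tool from outside, world axes, zero at the start; "moment": the same for the moment, N m; "width": finger opening in mm.
Only numpy, scipy, OpenCV 4.12 (cv2) and the standard library are available. Lean on these libraries where they do the work, as an engineer would, in place of code of your own. Each camera call takes 0.05 s, during which the arm holds its last target.

## Working session

There is one attempt and no reset: what is moved stays moved. The work goes in short steps, Python scripts to look and compute and a tool call to move; the robot and the scene stay as the last step left them, time stands still between calls to the robot, and variables do not carry over. Pictures are saved under pics/ and viewed, and the job is handed in when it is done.

Besides the shell and the picture viewer there is one more tool, called after "Call:" as a command line: name --pt "numbers of a row" for each row, then --argument value for the rest. move_arm: Moves the arm, as the interface text tells. Its arguments: {"type":"object","properties":{"rows":{"type":"array"}},"required":["rows"]}

```bash
mkdir -p pics
python3 - <<'E'
from workcell import ctrl,get_image,calibration
import cv2
o=ctrl.get_obs();print(o)
for n in("scene","side","wrist"):
    cv2.imwrite(f"pics/{n}0.png",get_image(n))
    c=calibration(n);print(n,{k:(v.tolist() if hasattr(v,'tolist') else v) for k,v in c.items()})
E
```

```text
{'t': 0.0, 'qpos': array([ 1.17598460e+00,  4.23839680e-01,  1.63064668e+00, -9.23442792e-06,
        1.08857833e+00, -1.90178522e-02]), 'qvel': array([-1.13211192e-03, -1.24605737e-03,  8.02104178e-04,  6.53460886e-04,
       -5.76389313e-04, -5.74231575e-05]), 'joint_torque': array([ 4.94503201e-04, -5.44606805e+01, -2.73666716e+01,  6.42888411e-02,
        2.26614217e-02, -1.03220518e-04]), 'ee_pos': array([229.1467441 , 580.85133902, 183.61946962]), 'orientation': array([ 0.29370371,  1.55090915, -0.29598036]), 'ft_force': array([0.21871815, 0.68549273, 0.67102142]), 'moment': array([ 0.08339713, -0.00558571, -0.0472538 ]), 'width': 87.74008091176346}
scene {'fx': 424.7752086311844, 'fy': 424.7752086311844, 'cx': 325.18786843309607, 'cy': 201.2943796798299, 'view': [[-0.0840167318537426, 0.9962434032371806, 0.020982618402305208, 48.60145349195183], [-0.6988229188337556, -0.07391890104041474, 0.7114650547860012, 384.60990147460643], [0.7103433795575818, 0.045111834094589964, 0.7024081474067163, -1620.3030669033974], [0.0, 0.0, 0.0, 1.0]]}
side {'fx': 428.9966509684738, 'fy': 428.9966509684738, 'cx': 328.3291562407134, 'cy': 194.31658731596792, 'view': [[0.7869959150633713, -0.6168956336258138, 0.008786744958898071, -477.67481684809917], [0.4443326291790283, 0.576616783222124, 0.6856249703397785, -322.089992091135], [-0.42802563512063047, -0.535679813433338, 0.7279019117708135, -1203.173087234035], [0.0, 0.0, 0.0, 1.0]]}
wrist {'fx': 309.70691628693146, 'fy': 309.70691628693146, 'cx': 323.70099030653034, 'cy': 196.92546484629793, 'T_tool_cam': [[0.0015789921233432616, 0.28555880156787505, -0.9583598894105457, -199.9228341914621], [0.9999977314207983, 0.0009192401715724774, 0.001921497011059739, 0.30938858929407953], [0.0014296632928645083, -0.9583607493238786, -0.28555670228212654, -77.60970424993468], [0.0, 0.0, 0.0, 1.0]]}
```

```bash
ls -la .
```

```text
total 12
drwxr-xr-x  3 agent agent 4096 Dec  6 14:39 .
drwxr-xr-x 23 root  root  4096 Dec  6 14:39 ..
drwxr-xr-x  2 agent agent 4096 Dec  6 14:39 pics
```

View pics/scene0.png

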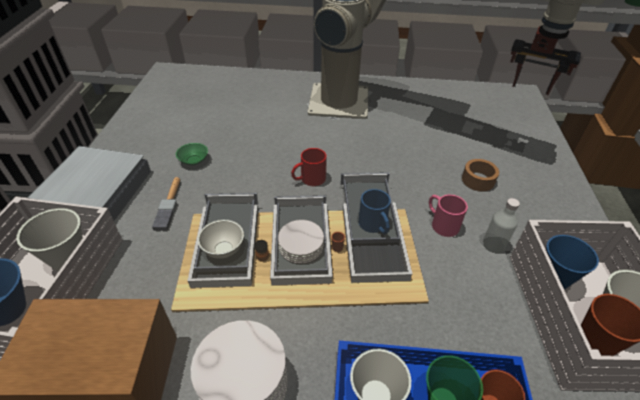

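View pics/side0.png

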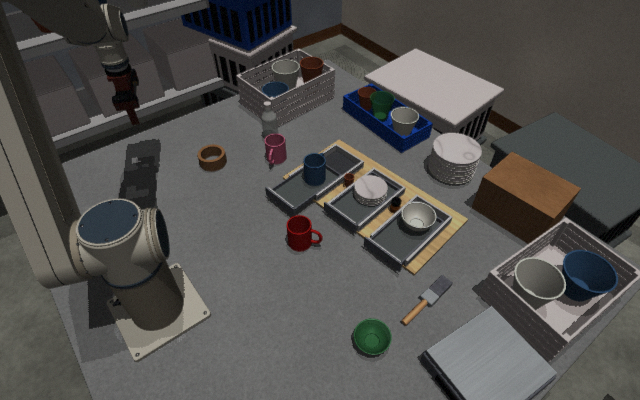

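View pics/wrist0.png

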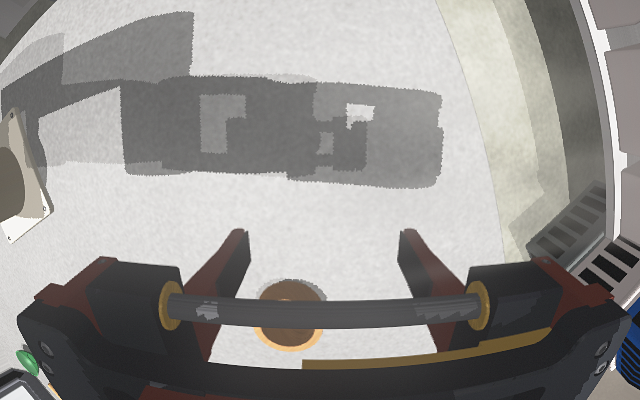

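The scene view shows three trays. The blue mug's tray stands out at about (375,225), the plates are in the middle at (301,240) and the bowl's tray is at (222,240). The red mug (313,166) and pink mug (448,215) are look-alikes; the blue mug on the drawn-out tray fits the description. The bowl on a tray is (222,240); the others, in crates at (50,237) and (380,378), are not on trays. I'll confirm these in enlarged crops.

Run:
```python
import cv2
a=cv2.imread("pics/scene0.png")[145:295,180:440]
cv2.imwrite("pics/s_crop.png",cv2.resize(a,None,fx=3,fy=3,interpolation=cv2.INTER_CUBIC))
a=cv2.imread("pics/side0.png")[130:280,255:475]
cv2.imwrite("pics/d_crop.png",cv2.resize(a,None,fx=3.5,fy=3.5,interpolation=cv2.INTER_CUBIC))
```

```text
(no output)
```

View pics/s_crop.png

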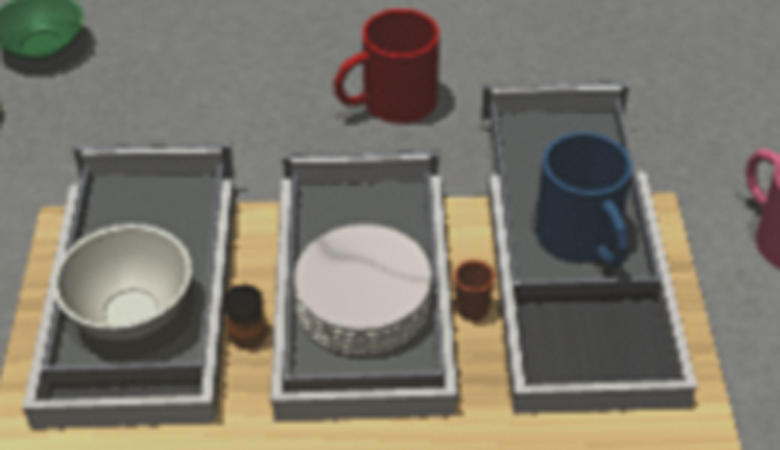

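View pics/d_crop.png

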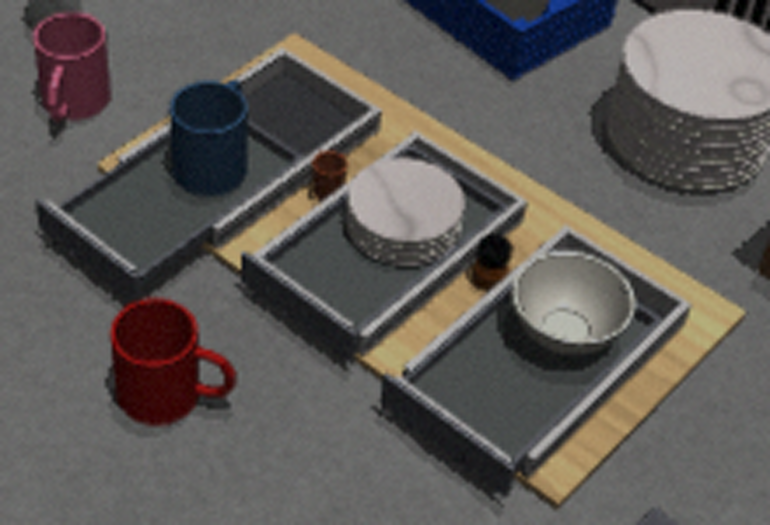

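```bash
cat > h.py <<'E'
import numpy as np
from workcell import ctrl,get_image,calibration
def pix(n,u,v,z):
    c=calibration(n);V=np.array(c['view']);R,t=V[:3,:3],V[:3,3]
    d=R.T@np.array([(u-c['cx'])/c['fx'],-(v-c['cy'])/c['fy'],-1]);o=-R.T@t
    return o+d*(z-o[2])/d[2]
E
python3 - <<'E'
from h import *
S=lambda x,y:(180+x/3,145+y/3)
D=lambda x,y:(255+x/3.5,130+y/3.5)
def p(l,n,c,z=58): print(l,n,pix(n,*c,z)[:2].round(1))
for l,a,b in(("cup",(485,88),(628,86)),("bowl",(76,150),(230,147)),("plate",(285,157),(438,154))):
    for q in(a,b): p(l,"scene",S(*q))
for l,a,b in(("cup",(38,205),(138,272)),("bowl",(383,378),(513,467)),("plate",(243,256),(362,340))):
    for q in(a,b): p(l,"side",D(*q))
p("cuprim",'scene',S(586,162),101);p("cuprim",'side',D(208,105),101)
p("bowlrim",'scene',S(123,277),65);p("bowlrim",'side',D(573,300),65)
p("redrim",'scene',S(402,35),88);p("redrim",'side',D(154,330),88)
p("runner bowl near L",'scene',S(70,182),45);p("runner bowl far L",'scene',S(30,405),45)
p("runner cup near L",'scene',S(494,178),45);p("runner cup far L",'scene',S(515,393),45)
E
```

```text
cup scene [493.8  39.4]
cup scene [475.9 177.1]
bowl scene [ 619.3 -324.7]
bowl scene [ 600.7 -187.4]
plate scene [ 608.4 -135.5]
plate scene [589.8   2. ]
cup side [466.6 163.7]
cup side [493.4  34.1]
bowl side [ 591.6 -197.3]
bowl side [ 615.7 -332.9]
plate side [582.6  -9.5]
plate side [ 604.9 -154. ]
cuprim scene [630.8 132.1]
cuprim side [654.5 140.1]
bowlrim scene [ 768.3 -241.4]
bowlrim side [ 782.9 -239.9]
redrim scene [459.1 -44.6]
redrim side [451.7 -52.2]
runner bowl near L scene [ 647.3 -324.4]
runner bowl far L scene [ 884.5 -286.1]
runner cup near L scene [602.3  54.4]
runner cup far L scene [836.7  82.8]
```

Run:
```python
from h import *
from scipy.spatial.transform import Rotation as R
o=ctrl.get_obs();M=R.from_rotvec(o['orientation']).as_matrix();print(M.round(3))
y=M[:,1];a=np.arctan2(y[1],y[0]);t=np.pi/2+0.143
print(a,[(t-a+k*np.pi) for k in(-1,0,1)],o['qpos'])
print((np.array([441,99,184])-o['ee_pos']).round())
for l,q in(("tape",(481,170)),("pink",(449,203)),("spraytop",(513,204))):print(l,pix('scene',*q,{'tape':48,'pink':88,'spraytop':160}[l]).round())
```

```text
[[-0.     0.367  0.93 ]
 [-0.001  0.93  -0.367]
 [-1.    -0.001 -0.   ]]
1.1949651506886876 [np.float64(-2.622761477483584), np.float64(0.518831176106209), np.float64(3.6604238296960023)] [ 1.17599563e+00  4.23662081e-01  1.63049731e+00 -4.22164381e-06
  1.08858901e+00 -1.89675466e-02]
[ 212. -482.    0.]
tape [417. 453.  48.]
pink [612. 325.  88.]
spraytop [675. 452. 160.]
```

Call:
move_arm --pt "20 -45 10 0.05 1" --pt "40 -90 15 0.1 1" --pt "60 -135 15 0.15 1" --pt "80 -180 15 0.2 1" --pt "100 -225 15 0.25 1" --pt "120 -270 15 0.3 1" --pt "140 -315 15 0.35 1" --pt "160 -360 15 0.4 1" --pt "180 -405 15 0.45 1" --pt "195 -445 10 0.519 1" --pt "203 -482 0 0.519 1" --pt "203 -482 0 0.519 1"

```text
t: 1.65
ee_pos: [431.9, 97.0, 183.1]
orientation: [-0.111, 1.57, 0.108]
ft_force: [-0.1, 0.7, -0.6]
width: 0.5
```

Run:
```python
from h import *
import cv2
o=ctrl.get_obs();print(o['ee_pos'],o['ft_force'],o['width'],o['t'],o['qpos'])
cv2.imwrite("pics/side1.png",get_image('side'));cv2.imwrite("pics/wrist1.png",get_image('wrist'))
```

```text
[431.85597981  97.00795914 183.0984273 ] [-0.14927482  0.72195121 -0.57901305] 0.46410512814921484 1.65 [ 1.95141688e-01  1.54445190e-01  2.01634329e+00 -1.64340569e-03
  9.72532166e-01 -1.51433473e+00]
```

View pics/side1.png

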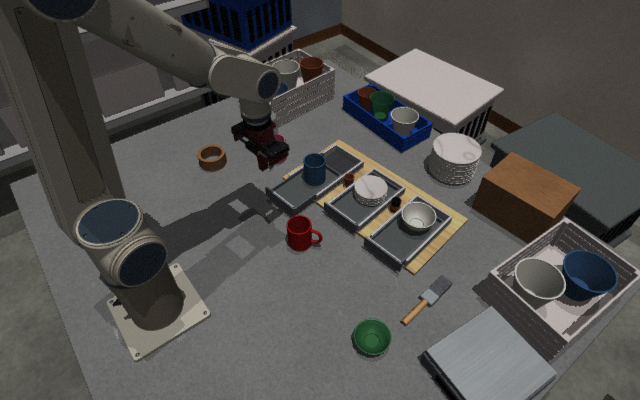

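View pics/wrist1.png

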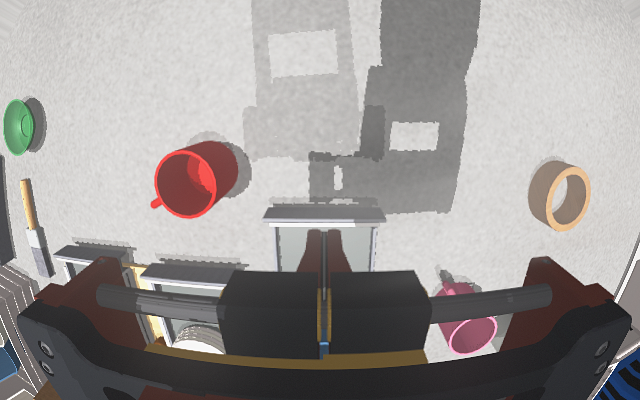

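```bash
cat >> h.py <<'E'
from scipy.spatial.transform import Rotation as Rot
def wpix(u,v,z,o=None):
    o=o or ctrl.get_obs();c=calibration('wrist');T=np.array(c['T_tool_cam'])
    a=np.array([u-c['cx'],v-c['cy']]);r=np.hypot(*a);th=r/c['fx'];s=np.sin(th)*a/r
    d=np.array([s[0],-s[1],-np.cos(th)])
    M=Rot.from_rotvec(o['orientation']).as_matrix()
    d=M@(T[:3,:3]@d);p=o['ee_pos']+M@T[:3,3]
    return p+d*(z-p[2])/d[2]
E
python3 - <<'E'
from h import *
import cv2
for q in((263,208),(386,208)):print('cup',wpix(*q,58).round(1))
for q in((141,265),(248,263),(54,248),(135,245)):print('other(outer top?)',wpix(*q,58).round(1))
for q in((155,180),(157,205),(237,180)): print('red',wpix(*q,50).round())
a=cv2.imread("pics/wrist1.png")[140:340,30:400]
cv2.imwrite("pics/w1c.png",cv2.resize(a,None,fx=2.1,fy=2.1,interpolation=cv2.INTER_CUBIC))
E
```

```text
cup [473.6  35.   58. ]
cup [454.2 171.9  58. ]
other(outer top?) [ 583.3 -134.4   58. ]
other(outer top?) [547.3  21.2  58. ]
other(outer top?) [ 599.2 -323.    58. ]
other(outer top?) [ 553.5 -140.7   58. ]
red [ 461. -108.   50.]
red [ 494. -105.   50.]
red [448.   1.  50.]
```

View pics/w1c.png

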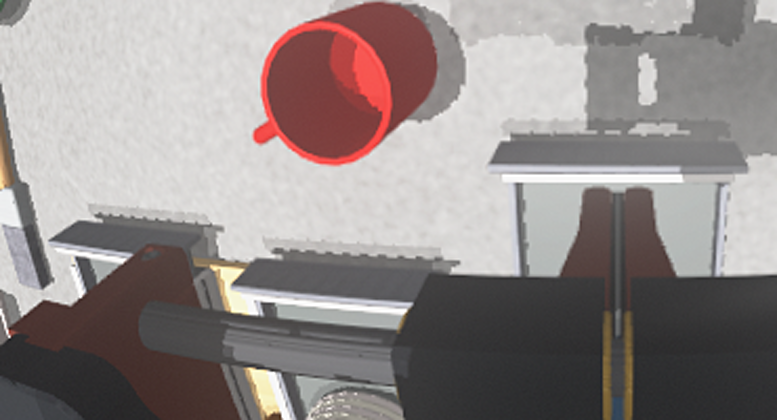

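Run:
```python
from h import *
for q in((262,221.5),(386,221.5),(140,278),(230,284),(54,258)):print(wpix(*q,58).round(1))
print('bottom',wpix(325,207.5,16).round(1))
```

```text
[490.1  35.1  58. ]
[470.1 175.2  58. ]
[ 606.  -139.4   58. ]
[583.   -1.5  58. ]
[ 619.6 -329.5   58. ]
bottom [477. 106.  16.]
```

Call:
move_arm --pt "0 0 -40 0 1" --pt "0 0 -80 0 1" --pt "0 0 -115 0 1" --pt "0 0 -137 0 1" --pt "0 0 -145 0 1" --pt "0 0 -145 0 1" --pt "10 1 -145 0 1" --pt "20 3 -145 0 1" --pt "26 4 -145 0 1" --pt "30 4 -145 0 1" --pt "34 5 -145 0 1" --pt "38 5 -145 0 1"

```text
t: 3.25
ee_pos: [470.1, 103.9, 38.7]
orientation: [-0.112, 1.568, 0.111]
ft_force: [0.8, 0.4, -0.2]
width: 0.5
```

Run:
```python
from h import *
import cv2
a=get_image('side')[130:280,235:455]
cv2.imwrite("pics/side2.png",cv2.resize(a,None,fx=3.5,fy=3.5))
```

```text
(no output)
```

View pics/side2.png

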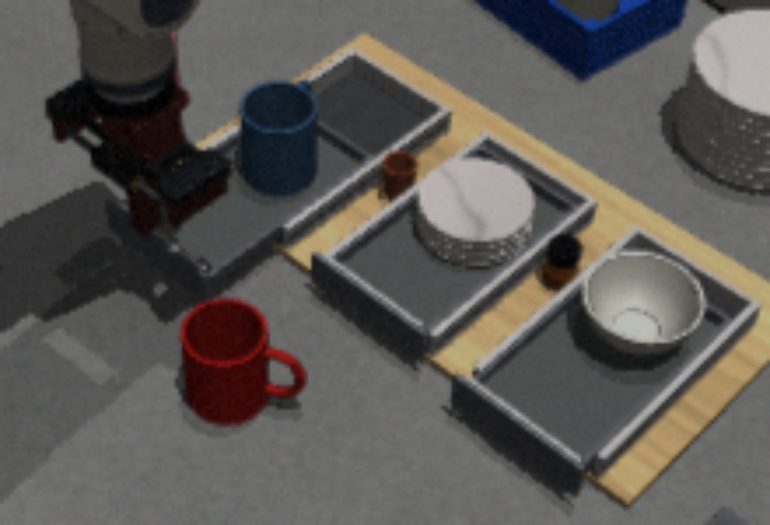

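The fingers are just in front of the cup tray's face, with no contact yet. I'll start a smooth push.

Call:
move_arm --pt "3 0 0 0 1" --pt "7 1 0 0 1" --pt "12 2 0 0 1" --pt "18 2.5 0 0 1" --pt "25 3.5 0 0 1" --pt "32 4.5 0 0 1" --pt "39 5.5 0 0 1" --pt "46 6.5 0 0 1" --pt "53 7.5 0 0 1" --pt "59 8.5 0 0 1" --pt "64 9 0 0 1" --pt "68 9.5 0 0 1"

```text
t: 4.8
ee_pos: [539.1, 113.5, 38.8]
orientation: [-0.112, 1.568, 0.111]
ft_force: [-0.4, -0.1, 0.4]
width: 0.1
```

Run:
```python
from h import *
import cv2
a=get_image('side')[130:280,235:455]
cv2.imwrite("pics/side3.png",cv2.resize(a,None,fx=3.5,fy=3.5))
a=get_image('scene')[125:295,180:440]
cv2.imwrite("pics/scene3.png",cv2.resize(a,None,fx=3,fy=3))
```

```text
(no output)
```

View pics/side3.png

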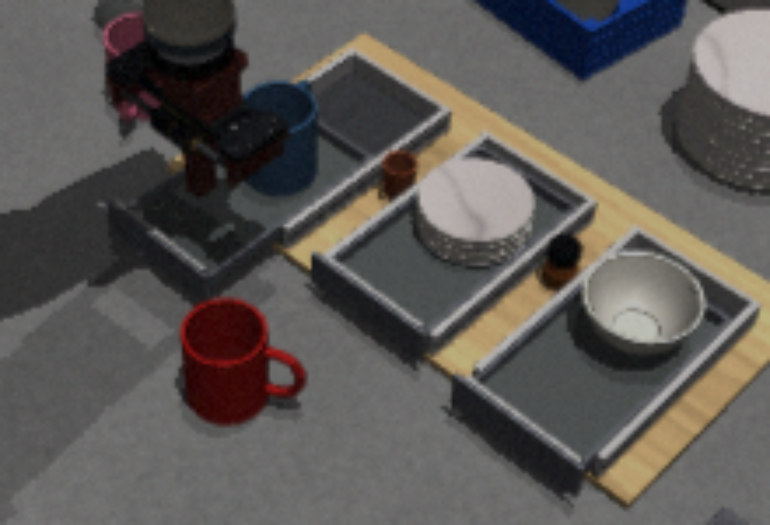

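View pics/scene3.png

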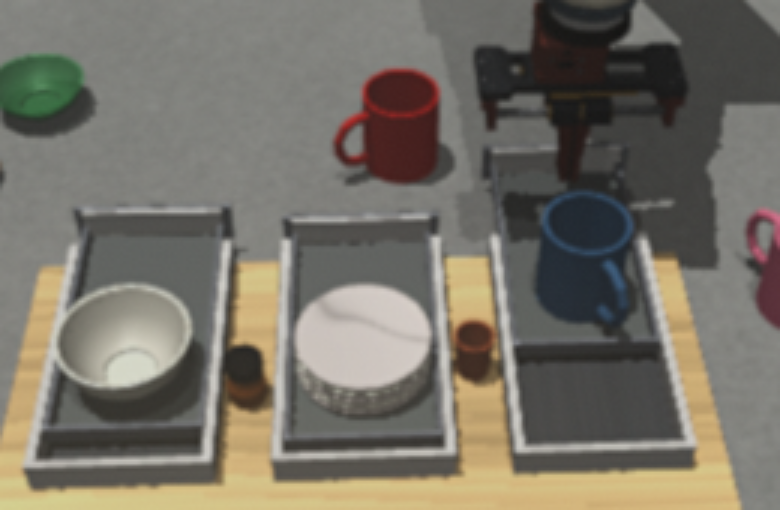

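Run:
```python
from h import *
import cv2
o=ctrl.get_obs();print(o['ee_pos'],o['qpos'],o['ft_force'])
for n in('side','scene'):
    c=calibration(n);V=np.array(c['view'])
    for p in(o['ee_pos'],[480,105,58],[480,105,16]):
        q=V[:3,:3]@p+V[:3,3];print(n,p,c['cx']-c['fx']*q[0]/q[2],c['cy']+c['fy']*q[1]/q[2])
a=get_image('side')[150:220,255:335]
cv2.imwrite("pics/side4.png",cv2.resize(a,None,fx=8,fy=8,interpolation=cv2.INTER_CUBIC))
cv2.imwrite("pics/wrist4.png",get_image('wrist'))
```

```text
[539.26821315 113.54432883  38.81081951] [ 1.86494765e-01  5.28038548e-01  1.87991988e+00 -1.34514473e-03
  7.33218891e-01 -1.52510058e+00] [-0.20828322 -0.55044896 -0.57000539]
side [539.26821315 113.54432883  38.81081951] 292.3562358456899 191.50674934653674
side [480, 105, 58] 278.82083838344124 196.87953024493393
side [480, 105, 16] 279.75341504123026 205.3263553432655
scene [539.26821315 113.54432883  38.81081951] 366.51628393951836 191.7837691352641
scene [480, 105, 58] 364.4670963800817 172.83111977842776
scene [480, 105, 16] 363.25357044995195 183.54271501848527
```

View pics/side4.png

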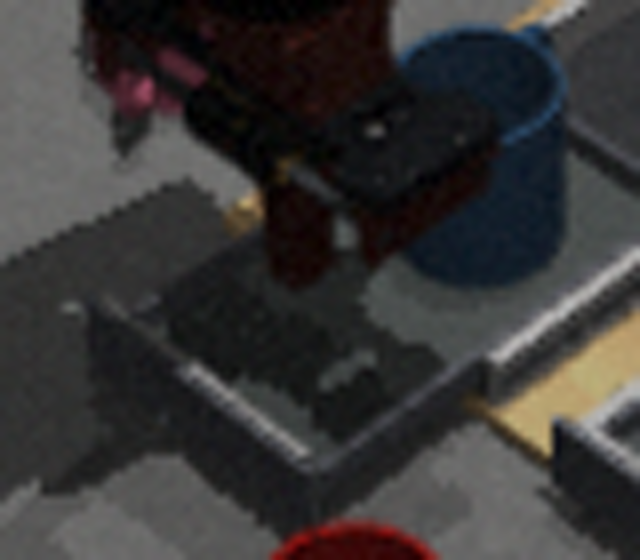

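View pics/wrist4.png

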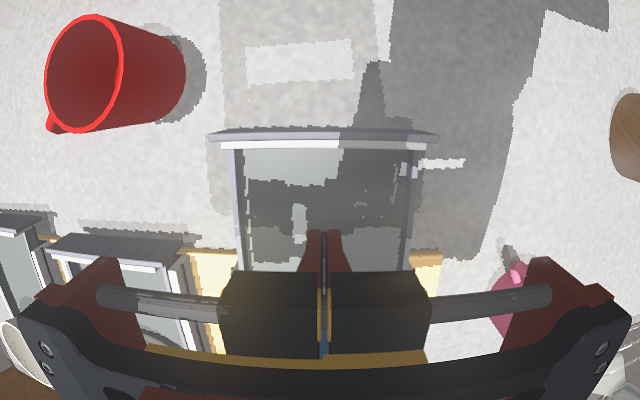

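Run:
```python
from h import *
import cv2
c=calibration('wrist');T=np.linalg.inv(np.array(c['T_tool_cam']))
for x in(0,-10,-20,-30,-40):
  for zz in(-10,):
    q=T[:3,:3]@[x,0,zz]+T[:3,3];d=np.array([q[0],-q[1],-q[2]]);th=np.arctan2(np.hypot(d[0],d[1]),d[2]);s=d[:2]/np.hypot(*d[:2])*th*c['fx'];print(x,zz,c['cx']+s[0],c['cy']+s[1])
im=cv2.imread("pics/scene0.png")[0:110,480:620];cv2.imwrite("pics/s0g.png",cv2.resize(im,None,fx=5,fy=5,interpolation=cv2.INTER_CUBIC))
c=calibration('scene');V=np.array(c['view'])
e=np.array([229.1,580.85,183.6]);yd=np.array([.367,.93,0])
for s in(-44,44):
  for dz in(0,30):
    q=V[:3,:3]@(e+s*yd+[0,0,dz])+V[:3,3];print(s,dz,(c['cx']-c['fx']*q[0]/q[2]-480)*5,(c['cy']+c['fy']*q[1]/q[2])*5)
```

```text
0 -10 324.41577186735026 208.40965553887355
-10 -10 324.4213219829797 213.327079528589
-20 -10 324.4272803535217 218.72665942748665
-30 -10 324.4336838100666 224.67914185830054
-40 -10 324.44057068763 231.26887633250678
-44 0 150.0322966116235 479.41022827449683
-44 30 166.10596054370262 435.81650738653104
44 0 298.98616667808767 515.6726753086829
44 30 317.8728113654432 471.765936788793
```

View pics/s0g.png

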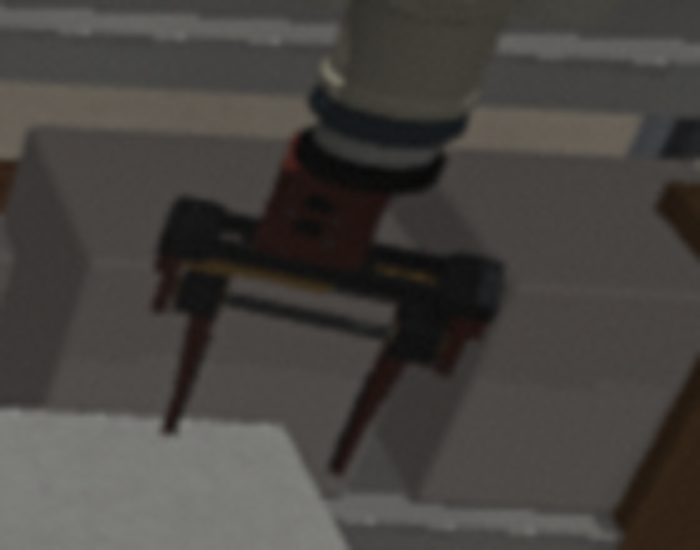

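Nothing has moved. All three cameras show the real fingertips about 30 mm above the reported TCP: the tip is at side (292,186), where the TCP projects to (292,191.5), and the start picture shows the same. So the fingers passed over the lip without touching it. I'll lift, back out and redo the push with z lowered by 30 mm.

Call:
move_arm --pt "0 0 15 0 1" --pt "0 0 25 0 1" --pt "-20 -3 28 0 1" --pt "-45 -6 28 0 1" --pt "-70 -10 28 0 1" --pt "-95 -14 28 0 1" --pt "-108 -15 28 0 1" --pt "-108 -15 10 0 1" --pt "-108 -15 -10 0 1" --pt "-108 -15 -24 0 1" --pt "-108 -15 -30 0 1" --pt "-108 -15 -30 0 1"

```text
t: 6.5
ee_pos: [430.7, 98.4, 8.6]
orientation: [-0.112, 1.568, 0.111]
ft_force: [-0.3, 0.0, -0.1]
width: 0.3
```

Run:
```python
from h import *
import cv2
a=get_image('side')[130:230,225:345]
cv2.imwrite("pics/side5.png",cv2.resize(a,None,fx=6,fy=6,interpolation=cv2.INTER_CUBIC))
```

```text
(no output)
```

View pics/side5.png

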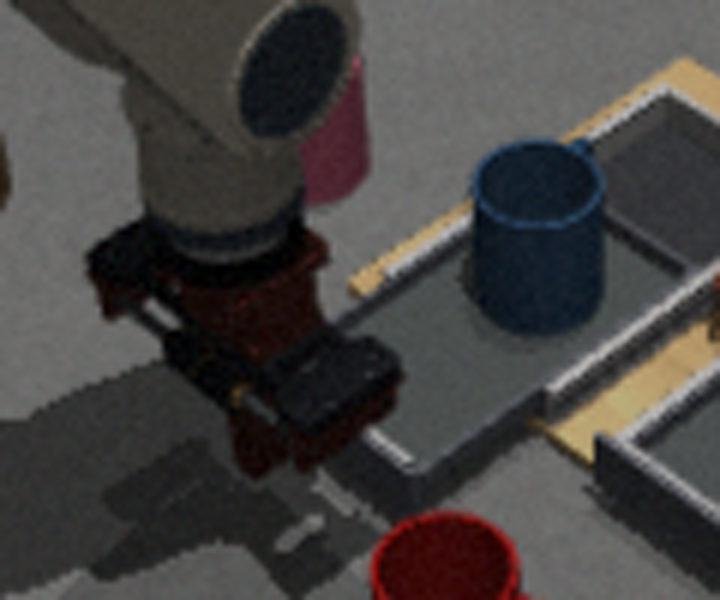

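Call:
move_arm --pt "10 1.5 0 0 1" --pt "20 3 0 0 1" --pt "28 4 0 0 1" --pt "33 4.5 0 0 1" --pt "37 5 0 0 1" --pt "41 6 0 0 1" --pt "46 6.5 0 0 1" --pt "52 7.5 0 0 1" --pt "59 8.5 0 0 1" --pt "66 9.5 0 0 1" --pt "73 10.5 0 0 1" --pt "80 11.5 0 0 1"

```text
t: 8.05
ee_pos: [511.3, 110.1, 8.8]
orientation: [-0.112, 1.568, 0.111]
ft_force: [-3.9, -1.9, -2.0]
width: 0.1
```

Run:
```python
from h import *
import cv2
print(ctrl.get_obs()['ft_force'])
a=get_image('scene')[125:295,180:440]
cv2.imwrite("pics/scene6.png",cv2.resize(a,None,fx=3,fy=3,interpolation=cv2.INTER_CUBIC))
```

```text
[-3.87595707 -1.89028531 -2.00559023]
```

View pics/scene6.png

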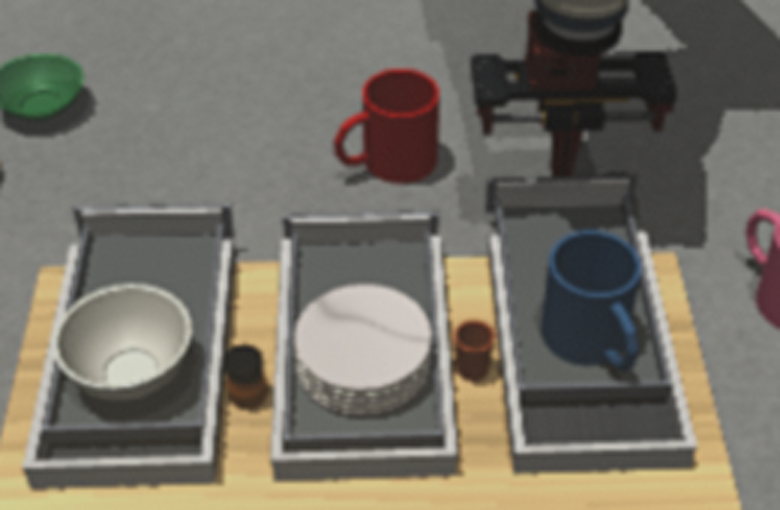

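The tray and mug move together, and the push reads about 4 N.

Call:
move_arm --pt "4 0.5 0 0 1" --pt "9 1.3 0 0 1" --pt "15 2 0 0 1" --pt "20 3 0 0 1" --pt "25 3.5 0 0 1" --pt "29 4 0 0 1" --pt "32 4.5 0 0 1" --pt "34 5 0 0 1"

```text
t: 9.1
ee_pos: [547.1, 115.3, 9.1]
orientation: [-0.112, 1.566, 0.111]
ft_force: [-2.3, -2.9, -0.5]
width: 0.8
```

Run:
```python
from h import *
import cv2
print(ctrl.get_obs()['ft_force'])
a=get_image('scene')[125:295,180:440]
cv2.imwrite("pics/scene7.png",cv2.resize(a,None,fx=3,fy=3,interpolation=cv2.INTER_CUBIC))
```

```text
[-2.34987767 -2.89556921 -0.50771324]
```

View pics/scene7.png

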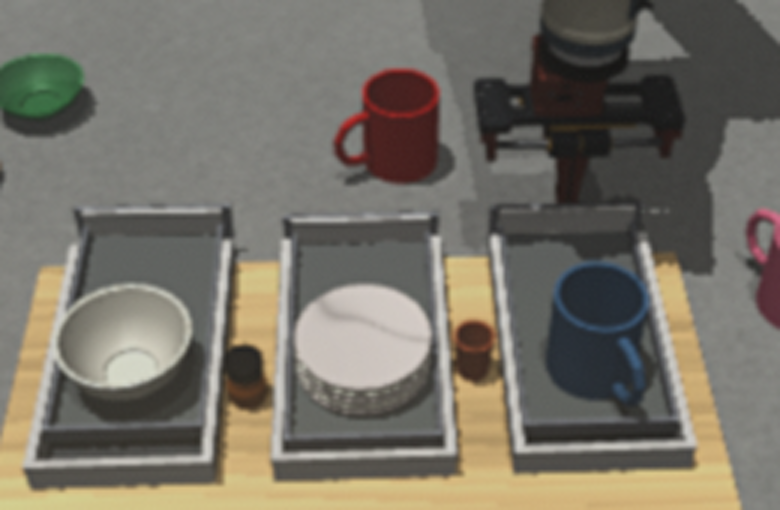

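Call:
move_arm --pt "2 0.3 0 0 1" --pt "4 0.6 0 0 1" --pt "6 0.9 0 0 1" --pt "8 1.2 0 0 1"

```text
t: 9.65
ee_pos: [555.5, 116.5, 9.1]
orientation: [-0.112, 1.565, 0.111]
ft_force: [-2.5, -2.3, 0.0]
width: 0.3
```

Call:
move_arm --pt "2 0.3 0 0 1" --pt "4 0.6 0 0 1" --pt "6 0.9 0 0 1"

```text
t: 10.02
ee_pos: [558.1, 116.9, 9.0]
orientation: [-0.112, 1.572, 0.11]
ft_force: [-15.3, -3.8, 13.9]
width: 0.3
```

Call:
move_arm --pt "2 0.3 0 0 1" --pt "3 0.4 0 0 1"

```text
t: 10.28
ee_pos: [557.8, 116.9, 9.0]
orientation: [-0.113, 1.579, 0.11]
ft_force: [-13.9, -2.9, 13.2]
width: 0.5
```

Run:
```python
from h import *
import cv2
print(ctrl.get_obs()['ft_force'])
a=get_image('scene')[125:295,180:440]
cv2.imwrite("pics/scene8.png",cv2.resize(a,None,fx=3,fy=3,interpolation=cv2.INTER_CUBIC))
```

```text
[-13.93674526  -2.85895674  13.18443034]
```

View pics/scene8.png

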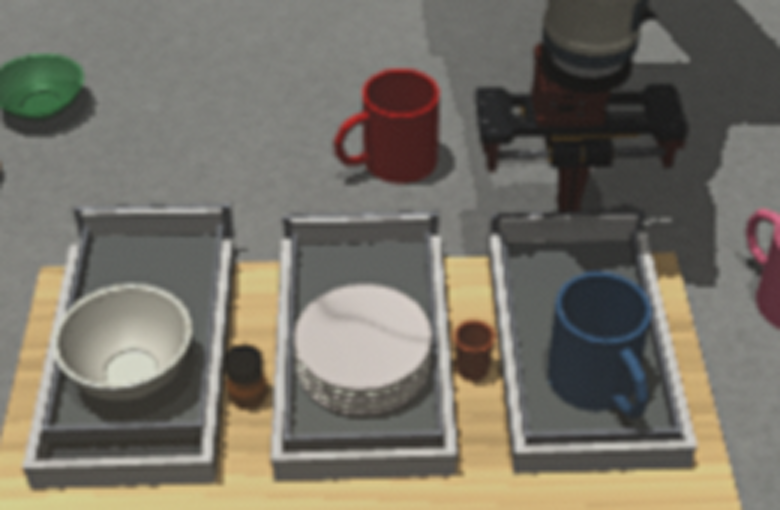

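The cup tray is home: it does not advance under 14 N, its rear edge meets the runner's back at (600,440) in the crop, and the mug still stands. I'll retract, rise and cross over to the bowl's tray.

Call:
move_arm --pt "-10 -1.5 0 0 1" --pt "-35 -5 0 0 1" --pt "-55 -8 25 0 1" --pt "-60 -10 80 0 1" --pt "-50 -20 130 0 1" --pt "-30 -65 150 0 1" --pt "0 -120 150 0 1" --pt "25 -180 150 0 1" --pt "50 -240 150 0 1" --pt "72 -300 150 0 1" --pt "90 -350 150 0 1" --pt "94 -371 150 0 1"

```text
t: 11.82
ee_pos: [653.2, -257.5, 159.1]
orientation: [-0.112, 1.576, 0.107]
ft_force: [0.4, 0.5, 0.5]
width: 0.5
```

Call:
move_arm --pt "0 0 0 0 1" --pt "0 0 0 0 1"

```text
t: 12.08
ee_pos: [652.9, -256.1, 159.0]
orientation: [-0.112, 1.577, 0.108]
ft_force: [-0.3, 0.7, 0.3]
width: 0.4
```

Run:
```python
from h import *
import cv2
o=ctrl.get_obs();print(o['ee_pos'],o['orientation'],o['qpos'])
cv2.imwrite("pics/wrist9.png",get_image('wrist'))
a=get_image('side')[130:290,225:465]
cv2.imwrite("pics/side9.png",cv2.resize(a,None,fx=3,fy=3,interpolation=cv2.INTER_CUBIC))
```

```text
[ 652.89506719 -256.06362138  159.00205573] [-0.11202493  1.57658008  0.10790538] [-0.38768591  0.56406463  1.45831634 -0.00679875  1.12575597 -2.09540469]
```

View pics/wrist9.png

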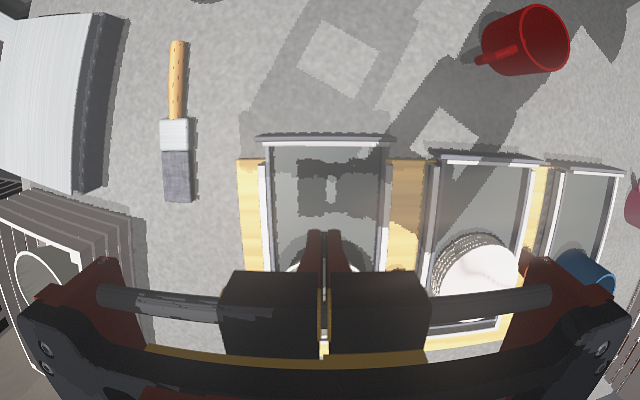

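View pics/side9.png

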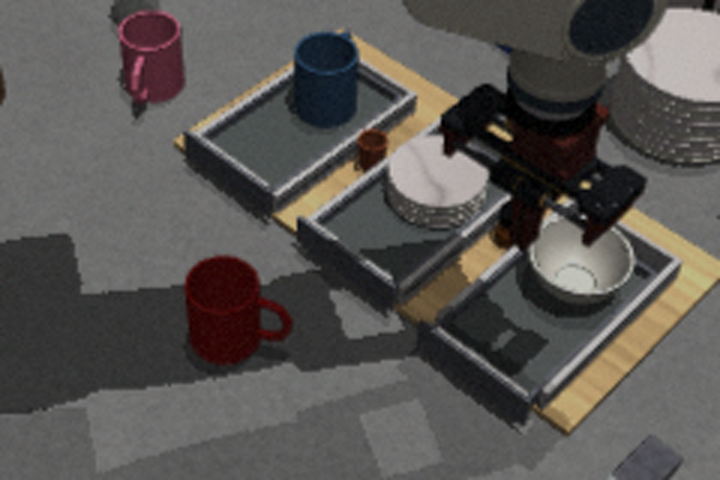

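Run:
```python
from h import *
for q,z in(((255,139),58),((395,139),58),((268,147),58),((385,147),58)):print(wpix(*q,z).round(1))
import cv2
a=cv2.imread("pics/wrist9.png")[120:300,230:410];cv2.imwrite("pics/w9c.png",cv2.resize(a,None,fx=3.3,fy=3.3,interpolation=cv2.INTER_CUBIC))
for q in((275,262),(378,262)):print('bowl?',wpix(*q,60).round(1))
```

```text
[ 614.5 -330.6   58. ]
[ 595.1 -193.5   58. ]
[ 620.9 -316.6   58. ]
[ 604.7 -202.1   58. ]
bowl? [ 744.7 -297.8   60. ]
bowl? [ 728.9 -185.5   60. ]
```

View pics/w9c.png

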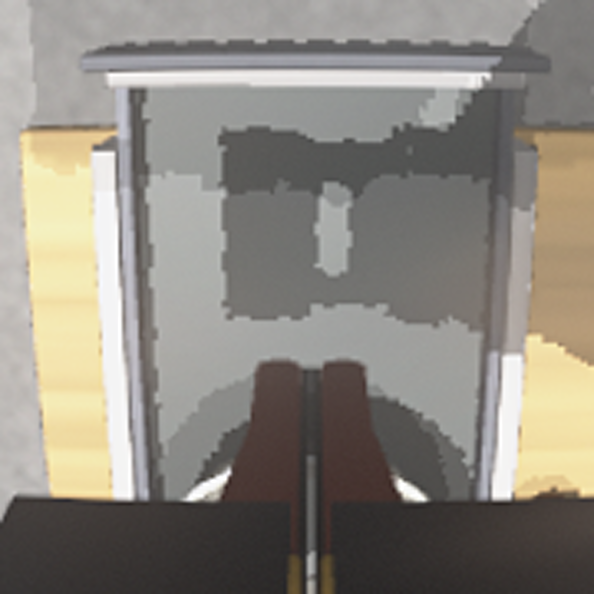

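Call:
move_arm --pt "0 0 -40 0 1" --pt "0 0 -80 0 1" --pt "0 0 -115 0 1" --pt "0 0 -140 0 1" --pt "0 0 -153 0 1" --pt "0 0 -159 0 1" --pt "0 0 -159 0 1"

```text
t: 13.05
ee_pos: [653.4, -255.4, 0.8]
orientation: [-0.113, 1.576, 0.109]
ft_force: [-0.0, -1.3, 0.2]
width: 0.5
```

Run:
```python
from h import *
import cv2
a=get_image('side')[150:280,325:465]
cv2.imwrite("pics/side10.png",cv2.resize(a,None,fx=4.5,fy=4.5,interpolation=cv2.INTER_CUBIC))
```

```text
(no output)
```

View pics/side10.png

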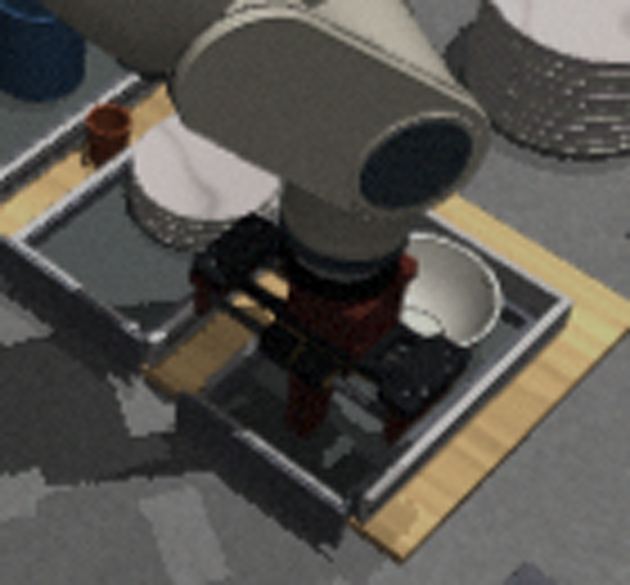

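The fingers are inside the bowl tray, behind the lip and clear of the bowl. Now the draw.

Call:
move_arm --pt "-8 -1 0 0 1" --pt "-16 -2.3 0 0 1" --pt "-21 -3 0 0 1" --pt "-25 -3.5 0 0 1" --pt "-29 -4 0 0 1" --pt "-33 -4.7 0 0 1" --pt "-38 -5.4 0 0 1" --pt "-44 -6.3 0 0 1" --pt "-51 -7.3 0 0 1" --pt "-58 -8.3 0 0 1" --pt "-65 -9.3 0 0 1" --pt "-72 -10.3 0 0 1"

```text
t: 14.6
ee_pos: [581.1, -266.0, 1.2]
orientation: [-0.113, 1.575, 0.108]
ft_force: [3.1, 3.1, 0.4]
width: 0.7
```

Run:
```python
from h import *
import cv2
a=get_image('scene')[125:295,180:440]
cv2.imwrite("pics/scene11.png",cv2.resize(a,None,fx=3,fy=3,interpolation=cv2.INTER_CUBIC))
```

```text
(no output)
```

View pics/scene11.png

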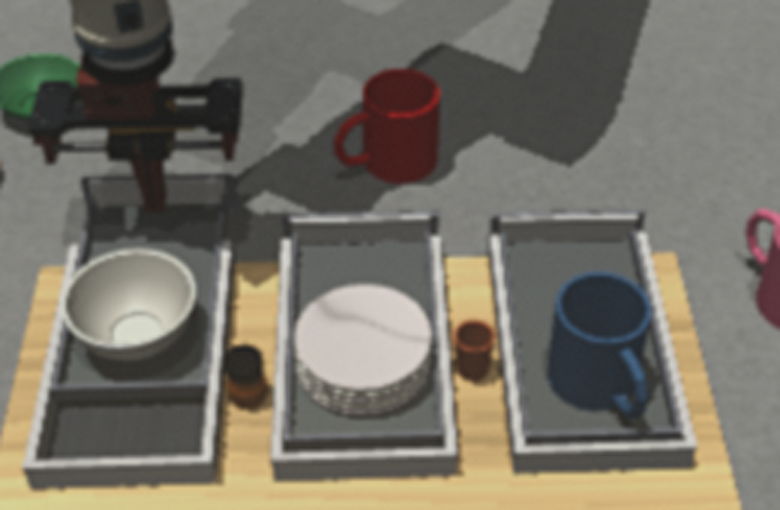

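Run:
```python
from h import *
for q in((192,152),(207,152),(192,160)):print(pix('scene',*q,35).round())
```

```text
[ 412. -431.   35.]
[ 407. -385.   35.]
[ 450. -419.   35.]
```

Call:
move_arm --pt "-5 -0.7 0 0 1" --pt "-11 -1.6 0 0 1" --pt "-18 -2.6 0 0 1" --pt "-25 -3.6 0 0 1" --pt "-31 -4.5 0 0 1" --pt "-36 -5.2 0 0 1" --pt "-40 -5.7 0 0 1" --pt "-43 -6.2 0 0 1"

```text
t: 15.65
ee_pos: [536.8, -272.4, 1.1]
orientation: [-0.113, 1.577, 0.108]
ft_force: [2.8, 2.1, 0.9]
width: 0.6
```

Call:
move_arm --pt "-2 -0.3 0 0 1" --pt "-4 -0.6 0 0 1" --pt "-6 -0.9 0 0 1" --pt "-8 -1.1 0 0 1" --pt "-10 -1.4 0 0 1"

```text
t: 16.27
ee_pos: [526.7, -273.8, 1.1]
orientation: [-0.113, 1.577, 0.108]
ft_force: [2.1, 1.0, 1.2]
width: 0.9
```

Call:
move_arm --pt "-2 -0.3 0 0 1" --pt "-4 -0.6 0 0 1" --pt "-6 -0.9 0 0 1"

```text
t: 16.65
ee_pos: [523.5, -274.4, 1.2]
orientation: [-0.113, 1.571, 0.107]
ft_force: [17.7, 9.3, -9.4]
width: 0.4
```

Call:
move_arm --pt "-1.5 -0.2 0 0 1" --pt "-2.5 -0.4 0 0 1"

```text
t: 16.9
ee_pos: [523.7, -274.4, 1.3]
orientation: [-0.112, 1.566, 0.105]
ft_force: [14.5, 8.0, -7.1]
width: 0.5
```

Run:
```python
from h import *
import cv2
a=get_image('scene')[125:295,180:440]
cv2.imwrite("pics/scene12.png",cv2.resize(a,None,fx=3,fy=3,interpolation=cv2.INTER_CUBIC))
```

```text
(no output)
```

View pics/scene12.png

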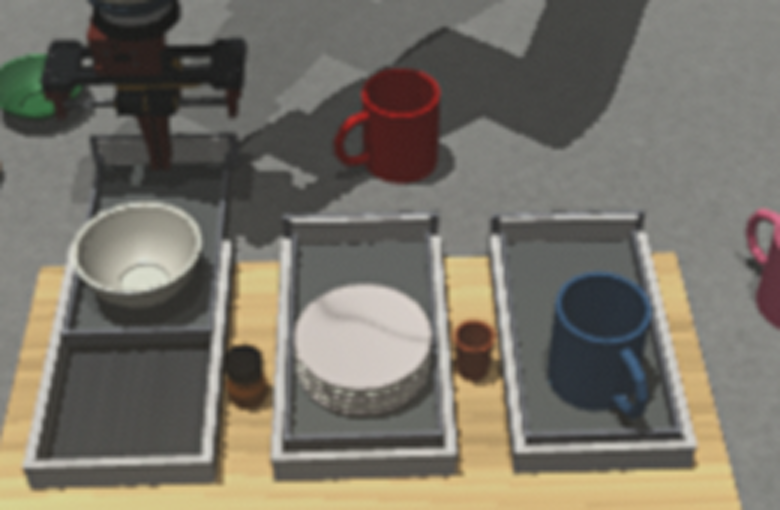

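The bowl tray is against its stop: no advance under about 16 N, and the bowl is still on it. I'll ease off the lip and lift straight out.

Call:
move_arm --pt "5 0.7 0 0 1" --pt "14 2 0 0 1" --pt "14 2 0 0 1" --pt "14 2 20 0 1" --pt "14 2 55 0 1" --pt "14 2 95 0 1" --pt "14 2 140 0 1" --pt "0 0 180 0 1" --pt "-30 20 200 0 1" --pt "-70 60 210 0 1" --pt "-90 110 210 0 1" --pt "-90 110 210 0 1"

```text
t: 18.45
ee_pos: [431.6, -162.2, 212.6]
orientation: [-0.114, 1.566, 0.107]
ft_force: [-0.0, -0.6, 0.1]
width: 0.5
```

Run:
```python
from h import *
import cv2
print(ctrl.get_obs()['ft_force'])
b=get_image('scene');cv2.imwrite("pics/scene13.png",b)
a=b[125:295,180:440]
cv2.imwrite("pics/scene13c.png",cv2.resize(a,None,fx=3,fy=3,interpolation=cv2.INTER_CUBIC))
cv2.imwrite("pics/side13.png",get_image('side'))
```

```text
[-0.0262444  -0.59188714  0.06774128]
```

View pics/scene13c.png

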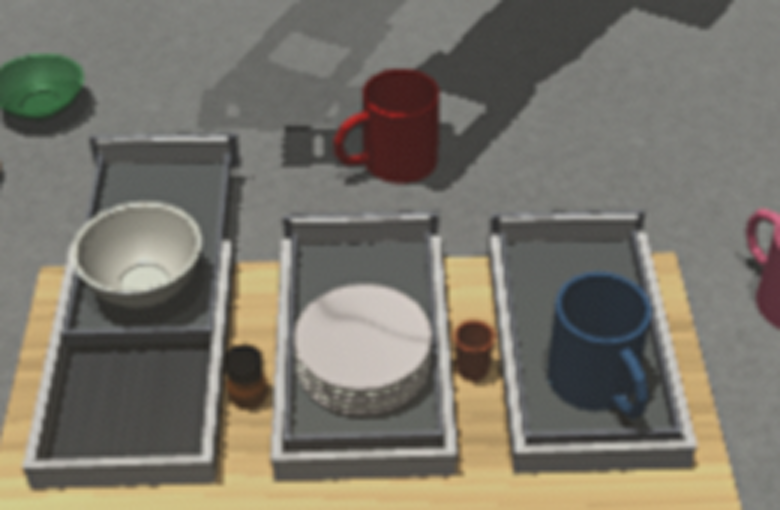

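View pics/side13.png

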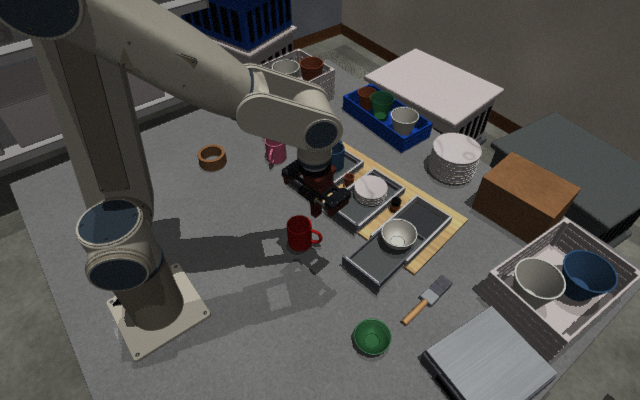

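The views show the cup tray home, the bowl tray fully out, and everything else where it was, with the arm clear. I'm handing the job in.

```bash
python3 -c "
from workcell import ctrl
print(ctrl.close_job())"
```

```text
the job is handed in; nothing more can be done
None
```

The job is done and handed in at about 18.5 s. I pushed the cup's tray home with the shut fingertips, then hooked them behind the lip of the bowl's tray and drew it out.

- **Cup tray:** it stopped advancing under about 14 N, right where I had worked out home would be. The mug stayed upright on it.
- **Bowl tray:** it stopped advancing under about 16 N, within 1 mm of the predicted full-out position. The bowl rode along standing on it.
- **Everything else:** in the last pictures the plates' tray, egg cup, jar, look-alike mugs and other bystanders look unmoved. The arm was clear with no force on it.

**One thing disagreed:** the real fingertips sit about 30 mm behind the reported TCP. Because of this, my first push passed over the cup tray's lip without touching it. I saw it in the pictures, backed out and pushed again 30 mm lower.

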